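# Stack flat tins in the canning room

## Task

Lift the blue lid off the metal box by its black knob and lay it flat on the table beside the box. The flat red tin inside can be taken only by its short ends and the stacking stand has room for fingers only at the long sides, so set that tin down on the green mat, let go, take it again by its long sides, and stack it and the loose flat red tin squarely on the tin already in the stand, in either order. Leave the round cans and the brush alone.

Things in the scene. Friction and masses are not known exactly. Their poses are not given: they have to be found in the camera images.
- box: fixed open-topped metal box, outside 68 x 144 x 42 mm (x, y, z), walls and floor 4 mm thick (inside 60 x 136 mm, 38 mm deep); origin at the centre of its underside, long axis = y, z up. At the start it holds tin_boxed and is covered by the lid
- lid: loose blue lid, plate 78 x 154 x 4 mm (x, y; long axis = y), with a 4 mm deep lip 46 x 122 mm below it. Origin at the centre of the lip's underside (so on the table it reads z = 0, on the box z = 38 mm); plate top 8 mm above the origin. Black round knob on the axis: neck 16 mm wide from 8 to 14 mm, head 24 mm in diameter from 14 to 40 mm above the origin. 150 g
- tin_boxed: flat red tin with silver rims and ring-pull, and a white band round its sides, in the box under the lid at the start, long axis along the box; 46 x 66 x 22 mm (body x, y, z; long axis = y), 120 g nominal, origin at the centre of its underside, z up
- tin_open: same flat red tin, lying loose on the open table at the start; 46 x 66 x 22 mm (body x, y, z; long axis = y), 120 g nominal, origin at the centre of its underside, z up
- tin_base: same flat red tin, lying loose in the stand at the start: the bottom of the pile; 46 x 66 x 22 mm (body x, y, z; long axis = y), 120 g nominal, origin at the centre of its underside, z up
- stand: fixed dark steel stacking stand: foot plate 90 x 96 x 6 mm (x, y, z), two upright end fences with yellow tops facing each other across y, inner faces 80 mm apart, each 40 mm wide along x, tops 76 mm above the table; open at +x and -x. Origin at the centre of its underside; tins lie in it with their y axis along the stand's y
- mat: fixed green square mat 150 x 150 x 3 mm on the table; origin at the centre of its underside, top at 3 mm
- can1: bystander: round red can, 66 mm diameter, 55 mm tall, upright; origin at the centre of its underside
- can2: bystander: another such can, 66 mm diameter, 55 mm tall, upright; origin at the centre of its underside
- brush: bystander: flat hand brush about 160 mm long with a wooden handle, lying on the table, its length along its x axis, origin on its underside

How it is judged:
By the outcome, as a careful person would: the job done as asked, in the order asked, and still so for the second after the job is handed in, with the robot touching nothing.
It also fails if it takes over 69 s, if anything falls off the work surface, if the arm or the gripper's body presses on something with over 40 N, if the wrist force passes 120 N, or if a joint passes its speed limit or range.

## Robot

A 7-joint arm with a two-finger parallel gripper is mounted at the origin on the work surface. World frame = base frame: x ahead of the robot, y to its left, z up, the work surface at z = 0. Lengths are in m, angles in rad, forces in N, time in s.
With the tool pointing down it reaches from about 0.4 to 0.85 m from the base axis. Payload 10.4 kg.
Tool frame: the origin (TCP) lies at the very end of the fingers, on their centre line; the grasp point (between the pads) lies 19 mm behind it; z points along the fingers, y is the line along which they close (so a half turn about z gives the same grasp; the last joint's range is limited). The gripper opens to 85 mm and grips with 20 to 120 N. Pads are 22 mm wide; open, the fingers measure 114 mm over their backs; the gripper's body (76 mm by 85 mm) begins 54 mm behind the grasp point. The pads swing forward as they close: fully open they stand 13 mm farther back than shut.
Start: joints at [1.205, 0.332, -0.065, 1.46, 0.022, 1.35, -0.088], TCP at [0.21, -0.589, 0.231] pointing down, gripper open.
Joint ranges: [-2.6, 2.6], [-0.5, 2.12], [-1.47, 1.34], [0.16, 2.42], [-1.27, 4.41], [0.06, 2.06], [-2.6, 2.6]. Speed limits (rad/s): [2.22, 2.22, 2.79, 2.79, 3.14, 3.14, 3.14].

## Interface

Orientations are given as a unit quaternion [x, y, z, w].
In Python, from workcell import * gives the robot as it stands. The module is installed in compiled form; this text tells all that it offers.
- The arm moves only by the tool carry_out, never from a script. Its argument "motion" is a list of rows, each an object with "xyz": the shift along the tool's x, y, z in m, a list of three; "angular": the turn, a rotation vector about the tool's x, y, z in degrees, a list of three. A call has 1 to 12 rows; each row is the pose to reach, as a shift and turn from the pose commanded when the call began, along the tool's axes at that moment; what a row does not reach only later rows make up. A row lasts 1/10 s, in which the tool goes at most 50 mm and 8.59 degrees, less where a joint would pass 70% of its speed; a pose out of reach is approached as far as the arm can. A call with a gripper value outside its range is refused whole. "hand" is the opening, from 0 (shut) to 1 (fully open), set as the call begins (left out, the last holds). The fingers move at their own pace and stop on an object; "grip_force" is the grip in N (left out, the last holds). Time passes only in rows, so rows that repeat a pose let the fingers close. It gives the time, the measured TCP pose, the force, the opening and the grip force at its end, in the units of the state.
- get_obs(): the state, without advancing time (a new reading comes with each control period).
- camera(name): name is "scene" or "top" or "wrist"; returns a dict with "img" (384x512x3 uint8, red, green, blue), "fx", "fy", "cx", "cy" (pixels), "extrinsics" (4x4, takes a point from camera to world coordinates). Camera axes: x right, y up, looking along -z (the intrinsics and any distortion apply to the point x, -y, -z); pixel columns grow to the right and rows downward; lengths in m; the calibration is good to about 2 mm. The wrist camera is an equidistant fisheye: a pixel r from the principal point sees the ray r / f radians off the axis. A picture is of the moment at which its call begins. There is no depth.
- hand_in(): hands the job in; it is judged then, once.
The state is a dict: "clock": time; "joint_pos": joint angles; "joint_velocities": joint speeds; "tau": joint torques, N m; "position": TCP position; "ee_rot": TCP orientation; "ft_force": force on the tool from outside, world axes, zero at the start; "torque": the same for the moment, N m; "grip_width": opening from 0.0 (shut) to 1.0 (fully open); "grasp_force": force on a finger pad.
Only numpy, scipy, OpenCV 4.12 (cv2) and the standard library are available. Lean on these libraries where they do the work, as an engineer would, in place of code of your own. Each camera call takes 0.05 s, during which the arm holds its last target. There are 200 camera calls.

## Working session

There is one attempt and no reset: what is moved stays moved. The work goes in short steps, Python scripts to look and compute and a tool call to move; the robot and the scene stay as the last step left them, time stands still between calls to the robot, and variables do not carry over. Pictures are saved under pics/ and viewed, at most 10 in all, crops included, and the job is handed in when it is done.

Besides the shell and the picture viewer there is one more tool, called after ">>>" as a command line: name --argument value ..., lists and objects as JSON in quotes. carry_out: Moves the arm, as the interface text tells. Its arguments: {"type":"object","properties":{"motion":{"type":"array"},"hand":{"type":"number"},"grip_force":{"type":"number"}},"required":["motion"]}

```bash
mkdir -p pics; cat > h.py <<'E'
from workcell import *
import numpy as np, cv2
from scipy.spatial.transform import Rotation as R
def save(n):
    c=camera(n); np.savez('cam_'+n,**c); return c
def ray(c,u,v,fish=False):
    x=(u-c['cx'])/c['fx'];y=(v-c['cy'])/c['fy']
    if fish:
        r=np.hypot(x,y); s=np.sin(r)/r if r>1e-9 else 1
        d=np.array([x*s,-y*s,-np.cos(r)])
    else: d=np.array([x,-y,-1.])
    E=np.array(c['extrinsics']); d=E[:3,:3]@d
    return E[:3,3],d/np.linalg.norm(d)
def onplane(c,u,v,z,fish=False):
    o,d=ray(c,u,v,fish); return o+d*(z-o[2])/d[2]
def tri(rays):
    A=sum(np.eye(3)-np.outer(d,d) for o,d in rays); b=sum((np.eye(3)-np.outer(d,d))@o for o,d in rays)
    return np.linalg.solve(A,b)
E
python3 - <<'E'
from h import *
a=save('top');b=save('scene');c=save('wrist')
for n,k in zip('tsw',(a,b,c)):
    cv2.imwrite(f'pics/{n}0.png',cv2.resize(k['img'][:,:,::-1],None,fx=1.5,fy=1.5,interpolation=2)); print(k['fx'],k['fy'],k['cx'],k['cy'],np.round(k['extrinsics'],3).tolist())
o=get_obs();print(o)
E
```

```text
460.13027638399564 460.13027638399564 250.36127823826536 198.91814261289278 [[-0.03, 0.997, -0.077, 0.562], [-0.999, -0.029, 0.022, 0.016], [0.02, 0.077, 0.997, 1.095], [0.0, 0.0, 0.0, 1.0]]
379.2729631997139 379.2729631997139 263.5149612606711 197.4964389329994 [[-0.784, -0.461, 0.415, 1.072], [0.62, -0.578, 0.53, 0.549], [-0.004, 0.673, 0.74, 0.809], [0.0, 0.0, 0.0, 1.0]]
297.3186396354542 297.3186396354542 253.1431944536056 190.51480808451362 [[0.337, 0.898, 0.282, 0.282], [-0.942, 0.321, 0.101, -0.563], [-0.0, -0.3, 0.954, 0.373], [0.0, 0.0, 0.0, 1.0]]
{'clock': 0.15, 'joint_pos': array([ 1.20540048,  0.33271259, -0.06469418,  1.4607409 ,  0.02161645,
        1.34987194, -0.08851272]), 'joint_velocities': array([ 6.27033464e-05, -9.88712557e-04,  5.91350088e-04, -1.14995981e-03,
        3.89426464e-04, -6.70133566e-04, -1.54625570e-04]), 'tau': array([ 1.29212516e-03, -6.25826168e+01,  4.97477164e-02, -3.91851354e+01,
        1.63919589e-02,  7.40221934e-03,  4.21767129e-05]), 'position': array([ 0.20997734, -0.58838393,  0.23071108]), 'ee_rot': array([ 9.85346985e-01,  1.70560990e-01, -1.18501358e-04, -5.04764559e-04]), 'ft_force': array([-0.13248395, -0.25935159,  0.08354117]), 'torque': array([0.02000088, 0.0279654 , 0.03361941]), 'grasp_force': 0.0, 'grip_width': 0.9991803095003973}
```

View pics/t0.png

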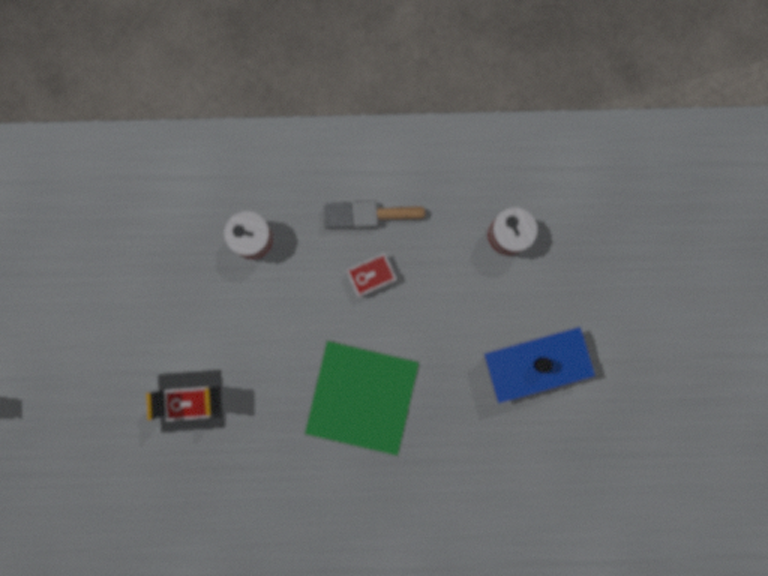

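View pics/s0.png

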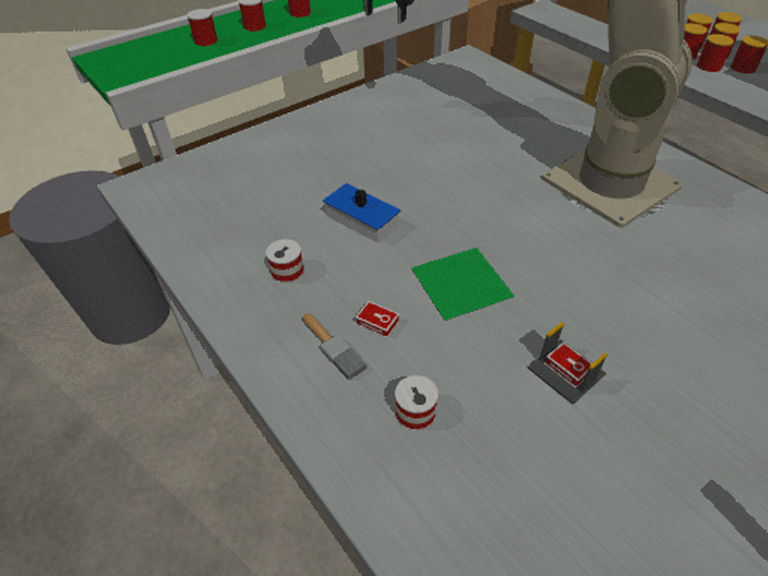

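The top view (768-wide) shows the lid at (540,365) with its knob at (543,365), the loose tin at (372,275), the mat at (362,397) and the stand with its tin at (188,403). The cans are at (248,235) and (513,230), and the brush at (375,213). The scene view shows the same layout: lid (361,207), loose tin (377,317), stand tin (568,362).

```bash
cat >> h.py <<'E'
def blobs(img,kind,amin=60):
    h=cv2.cvtColor(img,cv2.COLOR_RGB2HSV); H,S,V=h[...,0].astype(int),h[...,1],h[...,2]
    m={'blue':(abs(H-113)<12)&(S>130),'red':((H<8)|(H>172))&(S>130)&(V>60),'green':(abs(H-65)<15)&(S>130),'yellow':(abs(H-24)<7)&(S>150)}[kind].astype(np.uint8)
    m=cv2.morphologyEx(m,cv2.MORPH_CLOSE,np.ones((5,5)))
    cs,_=cv2.findContours(m,cv2.RETR_EXTERNAL,cv2.CHAIN_APPROX_NONE)
    return [c for c in cs if cv2.contourArea(c)>amin]
def rect(c,cnt,z,fish=False):
    P=np.array([onplane(c,u,v,z,fish)[:2] for u,v in cnt[:,0]+0.0]).astype(np.float32)
    (x,y),(w,hh),a=cv2.minAreaRect(P*1000)
    if w>hh: ang=a
    else: ang=a+90; w,hh=hh,w
    # long axis direction ang from world x; tin y-axis along it
    return round(x,1),round(y,1),round(w,1),round(hh,1),round((ang+90)%180-90,1)
E
python3 - <<'E'
from h import *
T=dict(np.load('cam_top.npz'));S=dict(np.load('cam_scene.npz'))
for k,z in (('blue',.046),('red',.022),('green',.003),('yellow',.076)):
    for n,c in (('top',T),('scene',S)):
        for b in blobs(c['img'],k,15):
            m=b[:,0].mean(0)
            if n=='scene' and (m[1]<110 or m[0]>420): continue
            print(k,n,np.round(m,1),cv2.contourArea(b),rect(c,b,z))
E
```

```text
blue top [359.5 243. ] 2125.0 (535.0, -252.5, 152.4, 76.3, -76.1)
blue scene [240.3 136.6] 639.5 (538.7, -249.6, 153.8, 79.2, -76.3)
red top [123.5 269.2] 303.5 (491.5, 288.7, 54.4, 34.9, -87.1)
red top [246.6 183.1] 264.0 (682.8, -0.5, 53.5, 33.1, -68.3)
red scene [276.8 276.7] 214.5 (762.3, 202.5, 62.3, 44.6, -41.0)
red scene [378.6 242.8] 398.0 (497.0, 288.1, 65.8, 54.3, -87.7)
red scene [251.3 212.5] 340.5 (689.4, 6.8, 68.4, 54.0, -67.2)
red scene [191.  178.6] 211.5 (749.8, -205.8, 66.8, 63.8, 68.6)
green top [241.  265.3] 3657.0 (491.0, 18.8, 144.5, 144.2, 75.1)
green scene [307.4 188.7] 1781.0 (494.0, 20.4, 149.2, 148.6, 75.2)
yellow top [ 99.6 270.3] 25.5 (493.6, 327.0, 32.8, 5.6, 4.1)
yellow top [138.4 267.3] 34.5 (497.3, 242.8, 32.6, 6.5, -0.6)
yellow scene [398.2 240.8] 27.5 (497.2, 330.6, 43.7, 6.5, 5.0)
yellow scene [369.7 219.7] 24.5 (500.6, 246.1, 43.3, 6.9, 2.2)
```

```bash
cat >> h.py <<'E'
def go(x,y,z,psi):
    "shift in tool axes (m) and rotvec (deg) from measured pose to a tool-down pose, tool x at psi deg"
    o=get_obs(); q=R.from_quat(o['ee_rot']); p=np.radians(psi)
    t=R.from_matrix(np.array([[np.cos(p),np.sin(p),0],[np.sin(p),-np.cos(p),0],[0,0,-1]]))
    print('xyz',np.round(q.inv().apply(np.array([x,y,z])-o['position']),4).tolist(),'ang',np.round((q.inv()*t).as_rotvec(degrees=True),2).tolist(), 'now',np.round(o['position'],4).tolist(),'t',round(o['clock'],2))
E
python3 - <<'E'
from h import *
T=dict(np.load('cam_top.npz'));S=dict(np.load('cam_scene.npz'))
def cor(c,k,i):
    b=blobs(c['img'],k,60); b=[x for x in b][i]; 
    return sorted(cv2.approxPolyDP(cv2.convexHull(b),5,True)[:,0].tolist())
a=[b for b in blobs(T['img'],'blue')][0]; s=[b for b in blobs(S['img'],'blue')][0]
f=lambda b: np.mean(cv2.boxPoints(cv2.minAreaRect(b)),0)
print('lid',tri([ray(T,*f(a)),ray(S,*cv2.moments(s) and f(s))]))
print('tins',tri([ray(T,*f(blobs(T['img'],'red')[1])),ray(S,251.3,212.5)]),tri([ray(T,*f(blobs(T['img'],'red')[0])),ray(S,378.6,242.8)]))
go(.53,-.25,.25,14)
E
```

```text
lid [ 0.53513137 -0.25438828  0.03987764]
tins [ 0.68420663 -0.0007607   0.00979562] [0.49293335 0.28784553 0.0170467 ]
xyz [0.4151, -0.2111, -0.0191] ang [-0.06, 0.01, 5.64] now [0.21, -0.5884, 0.2307] t 0.15
```

>>> carry_out --motion '[{"xyz":[0.415,-0.211,-0.019],"angular":[0,0,5.6]},{"xyz":[0.415,-0.211,-0.019],"angular":[0,0,5.6]},{"xyz":[0.415,-0.211,-0.019],"angular":[0,0,5.6]},{"xyz":[0.415,-0.211,-0.019],"angular":[0,0,5.6]},{"xyz":[0.415,-0.211,-0.019],"angular":[0,0,5.6]},{"xyz":[0.415,-0.211,-0.019],"angular":[0,0,5.6]},{"xyz":[0.415,-0.211,-0.019],"angular":[0,0,5.6]},{"xyz":[0.415,-0.211,-0.019],"angular":[0,0,5.6]},{"xyz":[0.415,-0.211,-0.019],"angular":[0,0,5.6]},{"xyz":[0.415,-0.211,-0.019],"angular":[0,0,5.6]},{"xyz":[0.415,-0.211,-0.019],"angular":[0,0,5.6]},{"xyz":[0.415,-0.211,-0.019],"angular":[0,0,5.6]}]' --hand 0.8

```text
clock: 1.35
position: [0.5294, -0.2514, 0.25]
ee_rot: [0.993, 0.122, -0.0, 0.0]
ft_force: [-0.6, 0.3, 0.4]
grip_width: 0.8
grasp_force: 0.0
```

```bash
python3 - <<'E'
from h import *
c=save('wrist'); cv2.imwrite('pics/w1.png',cv2.resize(c['img'][:,:,::-1],None,fx=1.5,fy=1.5))
for b in blobs(c['img'],'blue'): print(rect(c,b,.046,True),b[:,0].mean(0))
go(.536,-.252,.051,14)
E
```

```text
(-231.2, 325.6, 198.7, 40.7, -33.3) [  3.4 372.4]
(537.7, -252.7, 152.9, 76.5, -76.0) [254.61351351 157.71621622]
xyz [0.0071, 0.0015, 0.199] ang [0.02, 0.06, -0.08] now [0.529, -0.2521, 0.25] t 1.4
```

View pics/w1.png

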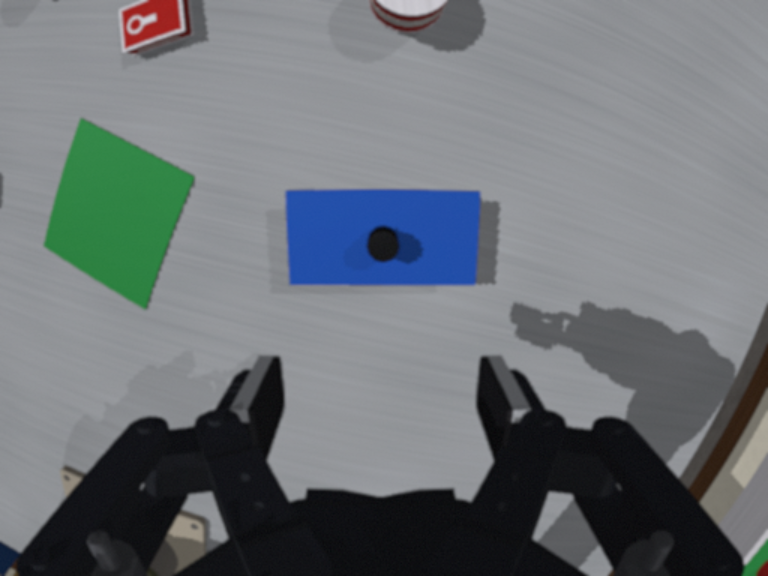

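The wrist view shows the lid squarely below with its knob at (383,243), and the fingers clear at (265,390) and (500,390).

```bash
python3 - <<'E'
from h import *
T=dict(np.load('cam_top.npz'));c=dict(np.load('cam_wrist.npz'))
f=lambda b: np.mean(cv2.boxPoints(cv2.minAreaRect(b)),0)
def dark(c,u,v):
    g=c['img'].max(2); w=np.zeros_like(g); w[v-22:v+22,u-22:u+22]=1
    n,l,s,k=cv2.connectedComponentsWithStats(((g<45)&(w>0)).astype(np.uint8)); i=1+np.argmax(s[1:,4]); print(s[i]); return k[i]
kw=dark(c,255,162);kt=dark(T,362,243)
print(kw,kt,'knob',onplane(c,*kw,.075,True),onplane(T,*kt,.07),tri([ray(c,*kw,True),ray(T,*kt)]))
# lid plate corners
def cs(b):
    q=cv2.approxPolyDP(b,8,True)[:,0]; return q
bw=[b for b in blobs(c['img'],'blue') if b[:,0,0].min()>50][0]; bt=blobs(T['img'],'blue')[0]
Pw=cs(bw);Pt=cs(bt)
for p in Pw:
    a=onplane(c,*p,.046,True); j=min(Pt,key=lambda q:np.linalg.norm(onplane(T,*q,.046)-a)); print(np.round(tri([ray(c,*p,True),ray(T,*j)]),4))
go(.5377,-.2527,.051,14)
E
```

```text
[246 152  19  22 332]
[357 240  11   8  67]
[255.12951807 162.29216867] [361.95522388 243.11940299] knob [ 0.53892132 -0.2523737   0.075     ] [ 0.53510127 -0.25180848  0.07      ] [ 0.53540825 -0.2537182   0.06069935]
[ 0.5545 -0.1713  0.0476]
[ 0.4839 -0.1881  0.0468]
[ 0.5156 -0.3403  0.026 ]
[ 0.5897 -0.3227  0.0218]
xyz [0.0086, 0.0026, 0.199] ang [0.02, 0.06, -0.08] now [0.529, -0.2521, 0.25] t 1.4
```

>>> carry_out --motion '[{"xyz":[0.008,0.002,0.05],"angular":[0,0,0]},{"xyz":[0.008,0.002,0.1],"angular":[0,0,0]},{"xyz":[0.008,0.002,0.15],"angular":[0,0,0]},{"xyz":[0.008,0.002,0.18],"angular":[0,0,0]},{"xyz":[0.008,0.002,0.198],"angular":[0,0,0]},{"xyz":[0.008,0.002,0.198],"angular":[0,0,0]},{"xyz":[0.008,0.002,0.198],"angular":[0,0,0]}]'

```text
clock: 2.1
position: [0.5378, -0.2519, 0.053]
ee_rot: [0.993, 0.121, 0.0, 0.0]
ft_force: [1.2, 0.4, 0.3]
grip_width: 0.799
grasp_force: 0.0
```

>>> carry_out --motion '[{"xyz":[0,0,0],"angular":[0,0,0]},{"xyz":[0,0,0],"angular":[0,0,0]},{"xyz":[0,0,0],"angular":[0,0,0]},{"xyz":[0,0,0],"angular":[0,0,0]},{"xyz":[0,0,0],"angular":[0,0,0]},{"xyz":[0,0,0],"angular":[0,0,0]},{"xyz":[0,0,0],"angular":[0,0,0]},{"xyz":[0,0,0],"angular":[0,0,0]}]' --hand 0.0 --grip_force 45

```text
clock: 2.9
position: [0.5388, -0.2508, 0.0535]
ee_rot: [0.993, 0.122, 0.001, 0.001]
ft_force: [-2.6, 1.6, 6.0]
grip_width: 0.263
grasp_force: 43.9
```

>>> carry_out --motion '[{"xyz":[0,0,-0.01],"angular":[0,0,0]},{"xyz":[0,0,-0.03],"angular":[0,0,0]},{"xyz":[0,0,-0.06],"angular":[0,0,0]},{"xyz":[-0.02,0,-0.07],"angular":[0,0,0]},{"xyz":[-0.05,0,-0.07],"angular":[0,0,0]},{"xyz":[-0.09,0,-0.07],"angular":[0,0,0]},{"xyz":[-0.12,0,-0.07],"angular":[0,0,0]},{"xyz":[-0.125,0,-0.05],"angular":[0,0,0]},{"xyz":[-0.125,0,-0.01],"angular":[0,0,0]},{"xyz":[-0.125,0,0.015],"angular":[0,0,0]},{"xyz":[-0.125,0,0.028],"angular":[0,0,0]},{"xyz":[-0.125,0,0.033],"angular":[0,0,0]}]'

```text
clock: 4.1
position: [0.4167, -0.2805, 0.0187]
ee_rot: [0.992, 0.122, -0.0, -0.0]
ft_force: [0.6, 0.6, -1.6]
grip_width: 0.263
grasp_force: 44.3
```

>>> carry_out --motion '[{"xyz":[0,0,0.001],"angular":[0,0,0]},{"xyz":[0,0,0.002],"angular":[0,0,0]},{"xyz":[0,0,0.003],"angular":[0,0,0]},{"xyz":[0,0,0.004],"angular":[0,0,0]},{"xyz":[0,0,0.004],"angular":[0,0,0]}]'

```text
clock: 4.6
position: [0.4172, -0.2809, 0.0156]
ee_rot: [0.993, 0.122, 0.0, 0.0]
ft_force: [-0.4, 0.5, -1.3]
grip_width: 0.262
grasp_force: 44.3
```

```bash
python3 - <<'E'
from h import *
c=save('top')
for b in blobs(c['img'],'blue'): print(b[:,0].mean(0),rect(c,b,.008))
for b in blobs(c['img'],'red'): print(b[:,0].mean(0),rect(c,b,.026))
cv2.imwrite('pics/t2.png',cv2.resize(c['img'][130:330,200:456,::-1],None,fx=3,fy=3))
o=get_obs();print(o['position'],o['ft_force'],o['grip_width'],o['clock'])
E
```

```text
[364.72772277 293.08415842] (414.2, -282.0, 152.3, 74.9, -75.9)
[123.66233766 269.        ] (491.7, 287.4, 52.9, 34.5, -87.4)
[356.28       241.50666667] (538.4, -251.5, 54.9, 35.1, -74.0)
[246.75757576 183.03030303] (682.5, -0.9, 52.9, 32.9, -68.3)
[ 0.41715706 -0.28083138  0.01557354] [ 0.11733298  0.82053644 -1.63317109] 0.2653026472839528 4.65
```

View pics/t2.png

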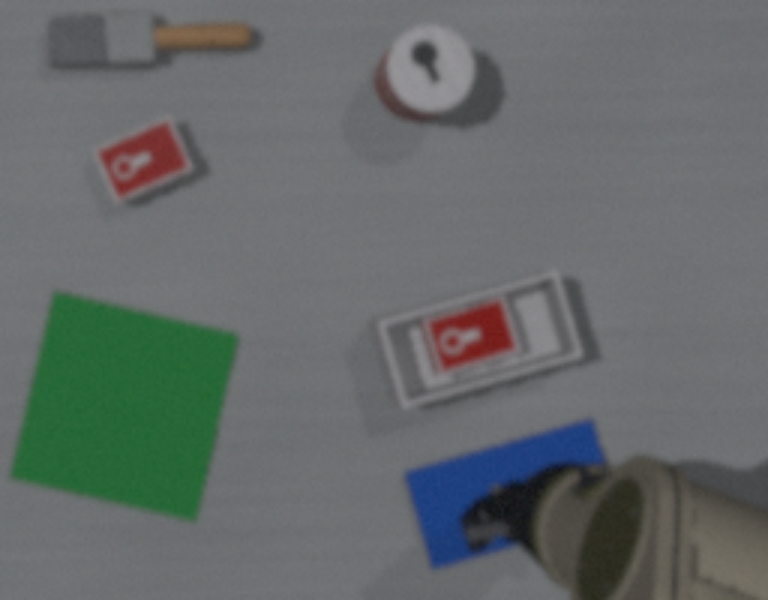

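The lid is beside the box at (510,490) and the boxed tin is visible at (470,335). The wrist still carries the lid's weight, so I lower further.

>>> carry_out --motion '[{"xyz":[0,0,0.001],"angular":[0,0,0]},{"xyz":[0,0,0.002],"angular":[0,0,0]},{"xyz":[0,0,0.002],"angular":[0,0,0]}]'

```text
clock: 4.95
position: [0.4172, -0.2809, 0.0153]
ee_rot: [0.993, 0.122, -0.0, 0.0]
ft_force: [-10.5, 5.9, 26.2]
grip_width: 0.268
grasp_force: 47.1
```

>>> carry_out --motion '[{"xyz":[0,0,-0.0015],"angular":[0,0,0]},{"xyz":[0,0,-0.0015],"angular":[0,0,0]}]'

```text
clock: 5.15
position: [0.4174, -0.281, 0.0154]
ee_rot: [0.993, 0.122, 0.0, 0.0]
ft_force: [-2.6, 1.8, 9.2]
grip_width: 0.265
grasp_force: 45.3
```

>>> carry_out --motion '[{"xyz":[0,0,0],"angular":[0,0,0]},{"xyz":[0,0,0],"angular":[0,0,0]},{"xyz":[0,0,0],"angular":[0,0,0]},{"xyz":[0,0,0],"angular":[0,0,0]},{"xyz":[0,0,-0.02],"angular":[0,0,0]},{"xyz":[0,0,-0.05],"angular":[0,0,0]},{"xyz":[0,0,-0.1],"angular":[0,0,0]},{"xyz":[0,0,-0.15],"angular":[0,0,0]},{"xyz":[0.05,0,-0.18],"angular":[0,0,0]},{"xyz":[0.1,0,-0.18],"angular":[0,0,0]},{"xyz":[0.1,0,-0.18],"angular":[0,0,0]},{"xyz":[0.1,0,-0.18],"angular":[0,0,0]}]' --hand 0.85

```text
clock: 6.35
position: [0.5151, -0.2554, 0.1943]
ee_rot: [0.992, 0.123, -0.0, -0.0]
ft_force: [-0.3, 0.3, -0.3]
grip_width: 0.856
grasp_force: 0.0
```

```bash
python3 - <<'E'
from h import *
c=save('wrist'); cv2.imwrite('pics/w3.png',cv2.resize(c['img'][:,:,::-1],None,fx=1.5,fy=1.5))
T=dict(np.load('cam_top.npz'))
f=lambda b: np.mean(cv2.boxPoints(cv2.minAreaRect(b)),0)
for b in blobs(c['img'],'red'):
    print(b[:,0].mean(0),cv2.contourArea(b),rect(c,b,.026,True))
    P=onplane(c,*f(b),.026,True)
    for t in blobs(T['img'],'red'):
        if np.linalg.norm(onplane(T,*f(t),.026)-P)<.03: print('tri',tri([ray(c,*f(b),True),ray(T,*f(t))]))
for b in blobs(c['img'],'blue'): print('blue',rect(c,b,.008,True))
go(.538,-.252,.006,14)
E
```

```text
[254.32571429 148.48571429] 1841.5 (540.2, -251.5, 58.1, 37.7, -75.4)
tri [ 0.53894536 -0.2520421   0.02160656]
[73.45070423  3.3943662 ] 133.5 (664.4, -0.9, 43.6, 14.5, -89.8)
tri [6.74739208e-01 4.23726003e-04 1.90895693e-02]
blue (416.6, -282.5, 153.2, 77.1, -76.3)
xyz [0.0249, 0.0019, 0.188] ang [-0.05, 0.07, 0.08] now [0.5136, -0.2564, 0.194] t 6.4
```

View pics/w3.png

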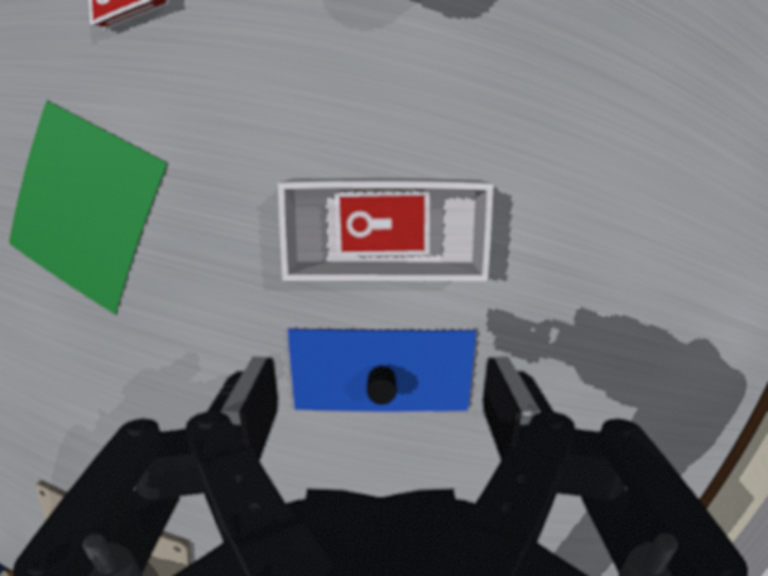

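The tin sits centred in the box at (382,223), with free room at both short ends. The lid lies flat and clear at (382,370).

>>> carry_out --motion '[{"xyz":[0.026,0.002,0.04],"angular":[0,0,-0.5]},{"xyz":[0.026,0.002,0.08],"angular":[0,0,-0.5]},{"xyz":[0.026,0.002,0.12],"angular":[0,0,-0.5]},{"xyz":[0.026,0.002,0.15],"angular":[0,0,-0.5]},{"xyz":[0.026,0.002,0.17],"angular":[0,0,-0.5]},{"xyz":[0.026,0.002,0.182],"angular":[0,0,-0.5]},{"xyz":[0.026,0.002,0.19],"angular":[0,0,-0.5]},{"xyz":[0.026,0.002,0.192],"angular":[0,0,-0.5]},{"xyz":[0.026,0.002,0.192],"angular":[0,0,-0.5]}]'

```text
clock: 7.3
position: [0.5399, -0.2525, 0.0035]
ee_rot: [0.992, 0.126, 0.0, 0.0]
ft_force: [-1.0, 0.6, 0.2]
grip_width: 0.846
grasp_force: 0.0
```

>>> carry_out --motion '[{"xyz":[0,0,0],"angular":[0,0,0]},{"xyz":[0,0,0],"angular":[0,0,0]},{"xyz":[0,0,0],"angular":[0,0,0]},{"xyz":[0,0,0],"angular":[0,0,0]},{"xyz":[0,0,0],"angular":[0,0,0]}]' --hand 0.0 --grip_force 45

```text
clock: 7.8
position: [0.5405, -0.2525, 0.0041]
ee_rot: [0.992, 0.127, 0.001, 0.001]
ft_force: [-1.8, 0.2, 6.7]
grip_width: 0.755
grasp_force: 51.2
```

>>> carry_out --motion '[{"xyz":[0,0,-0.01],"angular":[0,0,0]},{"xyz":[0,0,-0.03],"angular":[0,0,0]},{"xyz":[0,0,-0.06],"angular":[0,0,0]},{"xyz":[0,0,-0.1],"angular":[0,0,0]},{"xyz":[0,0,-0.13],"angular":[0,0,0]},{"xyz":[0,0,-0.13],"angular":[0,0,0]}]'

```text
clock: 8.4
position: [0.5422, -0.2529, 0.1384]
ee_rot: [0.992, 0.127, 0.003, 0.002]
ft_force: [0.1, -0.2, -0.6]
grip_width: 0.763
grasp_force: 50.5
```

```bash
python3 - <<'E'
from h import *
c=save('wrist'); cv2.imwrite('pics/w4.png',c['img'][:,:,::-1])
go(.492,.02,.12,50)
go(.492,.02,.12,4)
E
```

```text
xyz [0.021, -0.2762, 0.0149] ang [0.23, -0.14, -35.45] now [0.541, -0.2525, 0.1357] t 8.45
xyz [0.021, -0.2762, 0.0149] ang [0.16, -0.21, 10.54] now [0.541, -0.2525, 0.1357] t 8.45
```

View pics/w4.png

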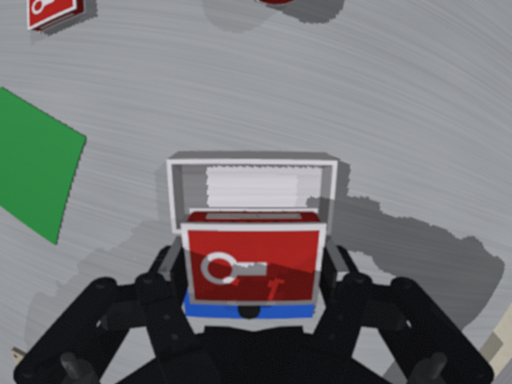

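The tin is held square between the pads at (255,262), out of the box.

>>> carry_out --motion '[{"xyz":[0.002,-0.03,0.005],"angular":[0.2,-0.2,0]},{"xyz":[0.005,-0.07,0.01],"angular":[0.2,-0.2,0]},{"xyz":[0.009,-0.115,0.015],"angular":[0.2,-0.2,0]},{"xyz":[0.012,-0.16,0.015],"angular":[0.2,-0.2,0]},{"xyz":[0.016,-0.205,0.015],"angular":[0.2,-0.2,0]},{"xyz":[0.019,-0.245,0.02],"angular":[0.2,-0.2,0]},{"xyz":[0.021,-0.27,0.04],"angular":[0.2,-0.2,0]},{"xyz":[0.021,-0.276,0.07],"angular":[0.2,-0.2,0]},{"xyz":[0.021,-0.276,0.1],"angular":[0.2,-0.2,0]},{"xyz":[0.021,-0.276,0.117],"angular":[0.2,-0.2,0]},{"xyz":[0.021,-0.276,0.123],"angular":[0.2,-0.2,0]},{"xyz":[0.021,-0.276,0.123],"angular":[0.2,-0.2,0]}]'

```text
clock: 9.65
position: [0.4898, 0.0203, 0.009]
ee_rot: [0.992, 0.127, -0.003, -0.002]
ft_force: [-0.0, 0.2, -1.1]
grip_width: 0.76
grasp_force: 50.4
```

>>> carry_out --motion '[{"xyz":[0,0,0.002],"angular":[0,0,0]},{"xyz":[0,0,0.003],"angular":[0,0,0]},{"xyz":[0,0,0.004],"angular":[0,0,0]}]'

```text
clock: 9.95
position: [0.4912, 0.0202, 0.0064]
ee_rot: [0.992, 0.126, -0.001, -0.001]
ft_force: [-0.4, 0.4, -0.5]
grip_width: 0.761
grasp_force: 50.4
```

>>> carry_out --motion '[{"xyz":[0,0,0.001],"angular":[0,0,0]},{"xyz":[0,0,0.002],"angular":[0,0,0]}]'

```text
clock: 10.15
position: [0.4909, 0.0202, 0.004]
ee_rot: [0.992, 0.127, -0.002, -0.001]
ft_force: [-0.7, 0.5, -1.1]
grip_width: 0.762
grasp_force: 50.4
```

>>> carry_out --motion '[{"xyz":[0,0,0.001],"angular":[0,0,0]},{"xyz":[0,0,0.001],"angular":[0,0,0]}]'

```text
clock: 10.35
position: [0.4908, 0.0203, 0.0032]
ee_rot: [0.992, 0.127, -0.002, -0.001]
ft_force: [-2.4, -0.8, 4.5]
grip_width: 0.756
grasp_force: 51.1
```

>>> carry_out --motion '[{"xyz":[0,0,0],"angular":[0,0,0]},{"xyz":[0,0,0],"angular":[0,0,0]},{"xyz":[0,0,0],"angular":[0,0,0]},{"xyz":[0,0,-0.01],"angular":[0,0,0]},{"xyz":[0,0,-0.04],"angular":[0,0,0]},{"xyz":[0,0,-0.08],"angular":[0,0,-8]},{"xyz":[0,0,-0.12],"angular":[0,0,-16]},{"xyz":[0,0,-0.15],"angular":[0,0,-24]},{"xyz":[0,0,-0.15],"angular":[0,0,-32]},{"xyz":[0,0,-0.15],"angular":[0,0,-40]},{"xyz":[0,0,-0.15],"angular":[0,0,-48]},{"xyz":[0,0,-0.15],"angular":[0,0,-56]}]' --hand 0.95

```text
clock: 11.55
position: [0.4914, 0.02, 0.1536]
ee_rot: [0.815, 0.58, -0.001, -0.002]
ft_force: [0.5, -0.8, -0.1]
grip_width: 0.948
grasp_force: 0.0
```

>>> carry_out --motion '[{"xyz":[0,0,0],"angular":[0,0,-8]},{"xyz":[0,0,0],"angular":[0,0,-16]},{"xyz":[0,0,0],"angular":[0,0,-24]},{"xyz":[0,0,0],"angular":[0,0,-32]},{"xyz":[0,0,0],"angular":[0,0,-34]},{"xyz":[0,0,0],"angular":[0,0,-34]}]' --hand 0.8

```text
clock: 12.15
position: [0.4914, 0.02, 0.1534]
ee_rot: [0.612, 0.791, -0.0, -0.002]
ft_force: [-1.6, 0.5, -0.8]
grip_width: 0.799
grasp_force: 0.0
```

```bash
python3 - <<'E'
from h import *
c=save('wrist'); T=save('top'); cv2.imwrite('pics/w5.png',c['img'][:,:,::-1])
f=lambda b: np.mean(cv2.boxPoints(cv2.minAreaRect(b)),0)
for b in blobs(c['img'],'red'):
    print(b[:,0].mean(0),cv2.contourArea(b),rect(c,b,.025,True))
    P=onplane(c,*f(b),.025,True)
    for t in blobs(T['img'],'red'):
        if np.linalg.norm(onplane(T,*f(t),.025)-P)<.03: print('tri',tri([ray(c,*f(b),True),ray(T,*f(t))]),rect(T,t,.025))
for k,z in (('green',.003),('blue',.008)):
  for b in blobs(T['img'],k): print(k,rect(T,b,z))
go(.491,.02,.006,104.5)
E
```

```text
[382.96153846 368.30769231] 110.0 (758.1, -214.2, 47.8, 20.0, 13.3)
[372.96875  354.390625] 146.0 (721.3, -183.2, 49.0, 22.0, 24.2)
[411.85507246 238.72463768] 1116.0 (682.8, 0.1, 57.0, 37.1, -67.5)
tri [ 6.83343081e-01 -2.46969246e-04  2.30263137e-02] (682.8, -0.8, 52.6, 33.3, -67.9)
[405.16455696 212.63291139] 79.5 (660.7, 30.5, 40.9, 12.6, 37.5)
[253.03092784 180.70103093] 2275.0 (491.2, 19.4, 57.3, 38.2, -75.3)
[498.65789474 105.01754386] 304.0 (745.4, 184.7, 64.1, 29.7, -69.6)
[480.53773585 103.03773585] 254.0 (714.6, 174.5, 56.7, 26.2, -70.3)
green (524.8, 9.9, 144.5, 74.4, 74.9)
blue (413.7, -281.7, 151.2, 75.8, -76.2)
xyz [-0.0003, 0.0001, 0.1472] ang [-0.18, -0.18, -0.04] now [0.4914, 0.02, 0.1532] t 12.25
```

View pics/w5.png

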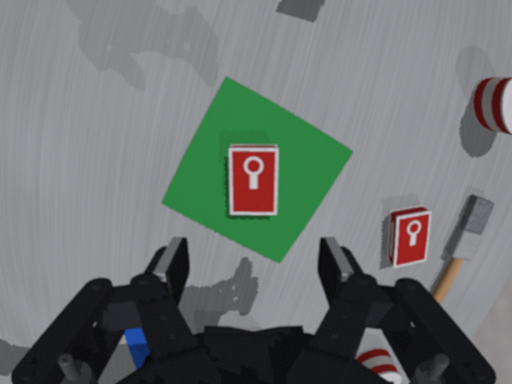

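The tin is on the mat at (253,181), square to the fingers for a long-side grasp.

>>> carry_out --motion '[{"xyz":[0,0,0.045],"angular":[-0.2,-0.2,0]},{"xyz":[0,0,0.09],"angular":[-0.2,-0.2,0]},{"xyz":[0,0,0.125],"angular":[-0.2,-0.2,0]},{"xyz":[0,0,0.142],"angular":[-0.2,-0.2,0]},{"xyz":[0,0,0.148],"angular":[-0.2,-0.2,0]},{"xyz":[0,0,0.148],"angular":[-0.2,-0.2,0]},{"xyz":[0,0,0.148],"angular":[-0.2,-0.2,0]}]'

```text
clock: 12.95
position: [0.4916, 0.0204, 0.006]
ee_rot: [0.612, 0.791, 0.0, 0.001]
ft_force: [-0.0, 1.0, 1.0]
grip_width: 0.799
grasp_force: 0.0
```

>>> carry_out --motion '[{"xyz":[0,0,0],"angular":[0,0,0]},{"xyz":[0,0,0],"angular":[0,0,0]},{"xyz":[0,0,0],"angular":[0,0,0]},{"xyz":[0,0,0],"angular":[0,0,0]},{"xyz":[0,0,0],"angular":[0,0,0]},{"xyz":[0,0,0],"angular":[0,0,0]}]' --hand 0.0 --grip_force 45

```text
clock: 13.55
position: [0.4917, 0.0202, 0.0061]
ee_rot: [0.612, 0.791, 0.0, 0.001]
ft_force: [-1.1, -0.2, 6.2]
grip_width: 0.525
grasp_force: 46.1
```

>>> carry_out --motion '[{"xyz":[0,0,-0.01],"angular":[0,0,0]},{"xyz":[0,0,-0.05],"angular":[0,0,0]},{"xyz":[0,0,-0.1],"angular":[0,0,0]},{"xyz":[0,0,-0.15],"angular":[0,0,0]},{"xyz":[0,0,-0.17],"angular":[0,0,0]},{"xyz":[0,0,-0.17],"angular":[0,0,0]}]'

```text
clock: 14.15
position: [0.4925, 0.0206, 0.179]
ee_rot: [0.612, 0.791, 0.002, 0.003]
ft_force: [0.3, -0.1, -1.6]
grip_width: 0.528
grasp_force: 46.6
```

```bash
python3 - <<'E'
from h import *
go(.46,.25,.19,92.6)
E
```

```text
xyz [0.2302, 0.0262, -0.0115] ang [0.37, 0.13, 11.94] now [0.4925, 0.0206, 0.179] t 14.15
```

>>> carry_out --motion '[{"xyz":[0.04,0.01,-0.01],"angular":[0.3,0.1,3]},{"xyz":[0.08,0.02,-0.011],"angular":[0.3,0.1,6]},{"xyz":[0.12,0.03,-0.011],"angular":[0.3,0.1,9]},{"xyz":[0.155,0.04,-0.011],"angular":[0.3,0.1,12]},{"xyz":[0.173,0.045,-0.011],"angular":[0.3,0.1,12]},{"xyz":[0.173,0.045,-0.011],"angular":[0.3,0.1,12]},{"xyz":[0.173,0.045,-0.011],"angular":[0.3,0.1,12]}]'

```text
clock: 14.85
position: [0.4904, 0.1987, 0.1851]
ee_rot: [0.691, 0.723, -0.002, -0.003]
ft_force: [0.1, -0.7, -1.6]
grip_width: 0.525
grasp_force: 46.6
```

```bash
python3 - <<'E'
from h import *
c=save('wrist'); T=dict(np.load('cam_top.npz')); cv2.imwrite('pics/w6.png',c['img'][:,:,::-1])
f=lambda b: np.mean(cv2.boxPoints(cv2.minAreaRect(b)),0)
for k,z in (('red',.028),('yellow',.076)):
  for b in blobs(c['img'],k,40):
    P=onplane(c,*f(b),z,True)
    print(k,b[:,0].mean(0),cv2.contourArea(b),rect(c,b,z,True))
    for t in blobs(T['img'],k,15):
        if np.linalg.norm(onplane(T,*f(t),z)-P)<.02: print('tri',tri([ray(c,*f(b),True),ray(T,*f(t))]),rect(T,t,z))
go(.493,.288,.05,92.6)
o=get_obs(); print(o['ee_rot'])
E
```

```text
red [253.04722222 256.68888889] 8113.0 (494.6, 89.3, 142.6, 95.0, -87.3)
red [253.         194.12087912] 509.0 (490.5, 176.3, 94.4, 6.8, 2.8)
red [451.41584158 192.27722772] 214.5 (739.0, 190.5, 62.8, 25.2, 71.8)
red [437.58333333 184.63541667] 175.0 (713.6, 198.5, 56.1, 22.5, 72.2)
red [261.14594595  89.15135135] 2118.5 (493.4, 286.0, 56.9, 38.0, -87.0)
tri [0.49284453 0.28540266 0.03436643] (491.9, 287.1, 52.9, 34.5, -87.8)
yellow [265.77777778 135.51515152] 231.5 (498.9, 244.3, 39.2, 5.2, 3.0)
tri [0.49802258 0.24368275 0.07327854] (497.3, 242.8, 32.6, 6.5, -0.6)
yellow [266.23232323  38.01010101] 266.5 (494.8, 328.3, 38.3, 5.5, 3.2)
tri [0.49416035 0.32737582 0.07715337] (493.6, 327.2, 32.8, 5.3, 4.1)
xyz [0.0898, 0.0071, 0.1352] ang [-0.37, -0.02, -0.1] now [0.4907, 0.1979, 0.1852] t 14.9
[ 0.69148871  0.72238019 -0.0021889  -0.00233119]
```

View pics/w6.png

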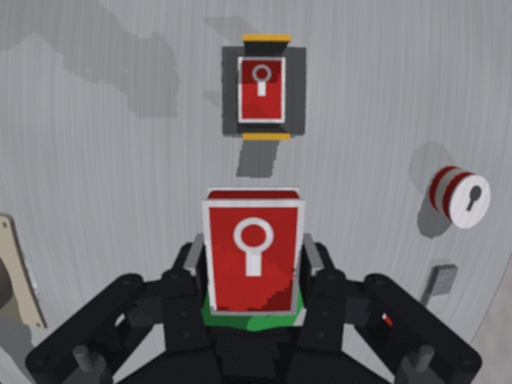

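The stand's tin is at (261,89), with yellow fence tops at (266,38) and (266,135). The held tin is square in the fingers at (253,255).

>>> carry_out --motion '[{"xyz":[0.03,0.002,0.01],"angular":[-0.3,0,-0.4]},{"xyz":[0.065,0.006,0.03],"angular":[-0.3,0,-0.4]},{"xyz":[0.088,0.007,0.04],"angular":[-0.3,0,-0.4]},{"xyz":[0.088,0.007,0.05],"angular":[-0.3,0,-0.4]},{"xyz":[0.088,0.007,0.05],"angular":[-0.3,0,-0.4]},{"xyz":[0.088,0.007,0.05],"angular":[-0.3,0,-0.4]}]'

```text
clock: 15.5
position: [0.4944, 0.2854, 0.1359]
ee_rot: [0.69, 0.724, -0.0, -0.0]
ft_force: [-0.9, 0.9, -1.1]
grip_width: 0.526
grasp_force: 46.6
```

```bash
python3 - <<'E'
from h import *
go(.493,.2863,.04,93)
E
```

```text
xyz [0.0009, -0.0013, 0.0959] ang [-0.01, -0.0, -0.19] now [0.4944, 0.2854, 0.1359] t 15.5
```

>>> carry_out --motion '[{"xyz":[0.001,-0.001,0.02],"angular":[0,0,-0.2]},{"xyz":[0.001,-0.001,0.045],"angular":[0,0,-0.2]},{"xyz":[0.001,-0.001,0.07],"angular":[0,0,-0.2]},{"xyz":[0.001,-0.001,0.088],"angular":[0,0,-0.2]},{"xyz":[0.001,-0.001,0.096],"angular":[0,0,-0.2]},{"xyz":[0.001,-0.001,0.098],"angular":[0,0,-0.2]},{"xyz":[0.001,-0.001,0.1],"angular":[0,0,-0.2]},{"xyz":[0.001,-0.001,0.1],"angular":[0,0,-0.2]}]'

```text
clock: 16.3
position: [0.4932, 0.2885, 0.0367]
ee_rot: [0.688, 0.726, 0.001, -0.0]
ft_force: [0.0, -0.5, -1.0]
grip_width: 0.527
grasp_force: 46.6
```

>>> carry_out --motion '[{"xyz":[0,0,0.001],"angular":[0,0,0]},{"xyz":[0,0,0.002],"angular":[0,0,0]}]'

```text
clock: 16.5
position: [0.4929, 0.2885, 0.0344]
ee_rot: [0.687, 0.726, 0.001, -0.0]
ft_force: [1.1, 0.3, -0.4]
grip_width: 0.526
grasp_force: 46.6
```

```bash
python3 - <<'E'
from h import *
for i in range(4):
    c=save('wrist'); o=get_obs(); print(o['position'],R.from_quat(o['ee_rot']).as_matrix()[:,0])
for b in blobs(c['img'],'yellow',40): print(b[:,0].mean(0),rect(c,b,.076,True))
T=save('top')
for t in blobs(T['img'],'red',15): print(rect(T,t,.056))
E
```

```text
[0.49276768 0.2884163  0.03402345] [-0.05477507  0.99849801  0.00118896]
[0.49270641 0.28839617 0.03397797] [-0.05477399  0.99849815  0.00112208]
[0.49265479 0.28842506 0.03396155] [-0.05480687  0.99849632  0.0011456 ]
[0.49264596 0.28842189 0.03393305] [-0.05482502  0.99849534  0.00112666]
[264.73469388 198.29795918] (495.0, 329.8, 40.3, 6.9, 3.1)
(492.6, 270.7, 35.8, 23.9, 5.7)
(679.4, -0.4, 51.7, 32.9, -66.3)
```

>>> carry_out --motion '[{"xyz":[-0.0015,0,0.001],"angular":[0,0,0]},{"xyz":[-0.0015,0,0.002],"angular":[0,0,0]},{"xyz":[-0.0015,0,0.003],"angular":[0,0,0]}]'

```text
clock: 17.05
position: [0.4928, 0.2867, 0.0311]
ee_rot: [0.688, 0.726, 0.0, -0.0]
ft_force: [-4.3, -3.2, 14.9]
grip_width: 0.523
grasp_force: 48.5
```

>>> carry_out --motion '[{"xyz":[0,0,-0.001],"angular":[0,0,0]},{"xyz":[0,0,-0.001],"angular":[0,0,0]}]'

```text
clock: 17.25
position: [0.4927, 0.287, 0.0319]
ee_rot: [0.687, 0.726, 0.0, -0.0]
ft_force: [-0.7, 0.9, -1.0]
grip_width: 0.529
grasp_force: 46.6
```

>>> carry_out --motion '[{"xyz":[0,0,0],"angular":[0,0,0]},{"xyz":[0,0,0],"angular":[0,0,0]},{"xyz":[0,0,0],"angular":[0,0,0]},{"xyz":[0,0,0],"angular":[0,0,0]},{"xyz":[0,0,-0.02],"angular":[0,0,0]},{"xyz":[0,0,-0.06],"angular":[0,0,0]},{"xyz":[0,0,-0.11],"angular":[0,0,0]},{"xyz":[-0.03,0,-0.15],"angular":[0,0,0]},{"xyz":[-0.06,0,-0.16],"angular":[0,0,0]},{"xyz":[-0.06,0,-0.16],"angular":[0,0,0]},{"xyz":[-0.06,0,-0.16],"angular":[0,0,0]}]' --hand 0.8

```text
clock: 18.35
position: [0.4963, 0.2262, 0.1919]
ee_rot: [0.688, 0.726, 0.0, -0.0]
ft_force: [-0.7, 0.0, 0.1]
grip_width: 0.799
grasp_force: 0.0
```

```bash
python3 - <<'E'
from h import *
c=save('wrist'); cv2.imwrite('pics/w7.png',c['img'][:,:,::-1]); T=save('top')
for k,z in (('red',.05),('yellow',.076)):
  for b in blobs(c['img'],k,40): print(k,b[:,0].mean(0),rect(c,b,z,True))
for t in blobs(T['img'],'red',15): print(rect(T,t,.05))
go(.684,-.0,.18,112)
E
```

```text
red [370.46551724 333.62068966] (676.7, 11.8, 33.3, 28.3, 1.2)
red [439.2371134  210.67010309] (721.3, 200.0, 58.0, 23.7, 65.2)
red [426.5        201.97826087] (698.7, 209.7, 51.7, 20.7, 65.0)
red [252.6        116.23589744] (492.7, 286.4, 57.9, 37.7, -86.8)
yellow [256.2688172  165.03225806] (498.7, 244.7, 38.4, 5.5, 3.1)
yellow [257.5         70.10204082] (494.9, 328.3, 38.4, 5.4, 3.0)
(680.1, -0.3, 51.1, 32.4, -67.8)
xyz [-0.2378, 0.1756, 0.0107] ang [-0.04, -0.09, -18.8] now [0.4954, 0.2276, 0.1912] t 18.45
```

View pics/w7.png

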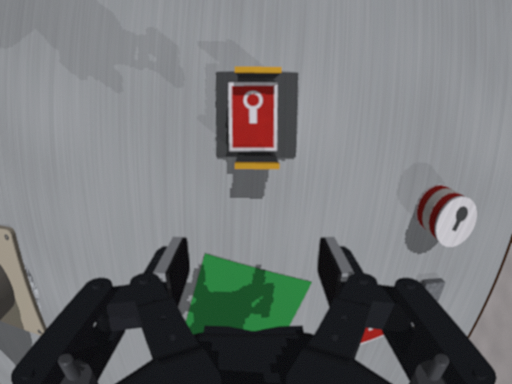

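The second tin lies square on the base tin at (253,116), between the fences.

>>> carry_out --motion '[{"xyz":[-0.03,0.02,0],"angular":[0,0,-2]},{"xyz":[-0.065,0.047,0],"angular":[0,0,-6]},{"xyz":[-0.1,0.074,0],"angular":[0,0,-10]},{"xyz":[-0.135,0.1,0],"angular":[0,0,-14]},{"xyz":[-0.17,0.127,0.005],"angular":[0,0,-18]},{"xyz":[-0.205,0.152,0.01],"angular":[0,0,-19]},{"xyz":[-0.23,0.17,0.02],"angular":[0,0,-19]},{"xyz":[-0.238,0.175,0.04],"angular":[0,0,-19]},{"xyz":[-0.238,0.175,0.07],"angular":[0,0,-19]},{"xyz":[-0.238,0.175,0.07],"angular":[0,0,-19]},{"xyz":[-0.238,0.175,0.07],"angular":[0,0,-19]}]' --hand 0.76

```text
clock: 19.55
position: [0.6831, 0.0008, 0.121]
ee_rot: [0.557, 0.83, 0.0, -0.001]
ft_force: [-0.5, 0.3, 0.2]
grip_width: 0.761
grasp_force: 0.0
```

```bash
python3 - <<'E'
from h import *
c=save('wrist')
for b in blobs(c['img'],'red',400): print(b[:,0].mean(0),cv2.contourArea(b),rect(c,b,.022,True))
go(.683,0,.004,112)
E
```

```text
[254.49065421 191.40186916] 2796.0 (684.9, -1.1, 57.8, 38.2, -67.5)
xyz [-0.0004, -0.0011, 0.1183] ang [0.05, -0.1, 0.25] now [0.6838, 0.0006, 0.1223] t 19.6
```

>>> carry_out --motion '[{"xyz":[-0.0015,0,0.04],"angular":[0,0,0]},{"xyz":[-0.0015,0,0.08],"angular":[0,0,0]},{"xyz":[-0.0015,0,0.105],"angular":[0,0,0]},{"xyz":[-0.0015,0,0.115],"angular":[0,0,0]},{"xyz":[-0.0015,0,0.118],"angular":[0,0,0]},{"xyz":[-0.0015,0,0.118],"angular":[0,0,0]},{"xyz":[-0.0015,0,0.118],"angular":[0,0,0]}]'

```text
clock: 20.3
position: [0.6856, -0.0022, 0.0056]
ee_rot: [0.558, 0.83, 0.001, 0.001]
ft_force: [0.3, -0.8, 0.8]
grip_width: 0.758
grasp_force: 0.0
```

>>> carry_out --motion '[{"xyz":[0,0,0],"angular":[0,0,0]},{"xyz":[0,0,0],"angular":[0,0,0]},{"xyz":[0,0,0],"angular":[0,0,0]},{"xyz":[0,0,0],"angular":[0,0,0]},{"xyz":[0,0,0],"angular":[0,0,0]},{"xyz":[0,0,0],"angular":[0,0,0]}]' --hand 0.0 --grip_force 45

```text
clock: 20.9
position: [0.6852, -0.0024, 0.0051]
ee_rot: [0.558, 0.83, 0.001, 0.0]
ft_force: [-1.2, -0.1, 7.2]
grip_width: 0.526
grasp_force: 47.4
```

>>> carry_out --motion '[{"xyz":[0,0,-0.01],"angular":[0,0,0]},{"xyz":[0,0,-0.05],"angular":[0,0,0]},{"xyz":[0,0,-0.1],"angular":[0,0,0]},{"xyz":[0,0,-0.15],"angular":[0,0,0]},{"xyz":[0,0,-0.17],"angular":[0,0,0]},{"xyz":[0,0,-0.17],"angular":[0,0,0]},{"xyz":[0,0,-0.17],"angular":[0,0,0]}]'

```text
clock: 21.6
position: [0.6841, -0.0028, 0.1735]
ee_rot: [0.558, 0.83, 0.0, -0.0]
ft_force: [-0.2, -0.2, -2.6]
grip_width: 0.526
grasp_force: 46.8
```

```bash
python3 - <<'E'
from h import *
go(.493,.2865,.165,93)
E
```

```text
xyz [0.3399, -0.068, 0.0087] ang [-0.01, -0.05, 19.14] now [0.6841, -0.0028, 0.1735] t 21.6
```

>>> carry_out --motion '[{"xyz":[0.03,-0.006,0],"angular":[0,0,2]},{"xyz":[0.07,-0.014,0],"angular":[0,0,5]},{"xyz":[0.11,-0.022,0],"angular":[0,0,8]},{"xyz":[0.15,-0.03,0],"angular":[0,0,11]},{"xyz":[0.19,-0.038,0],"angular":[0,0,14]},{"xyz":[0.23,-0.046,0],"angular":[0,0,17]},{"xyz":[0.27,-0.055,0.005],"angular":[0,0,19]},{"xyz":[0.305,-0.062,0.008],"angular":[0,0,19.1]},{"xyz":[0.328,-0.067,0.008],"angular":[0,0,19.1]},{"xyz":[0.3385,-0.0685,0.008],"angular":[0,0,19.1]},{"xyz":[0.3385,-0.0685,0.008],"angular":[0,0,19.1]},{"xyz":[0.3385,-0.0685,0.008],"angular":[0,0,19.1]}]'

```text
clock: 22.8
position: [0.4941, 0.2836, 0.1652]
ee_rot: [0.689, 0.725, -0.0, -0.0]
ft_force: [0.4, 0.4, -1.8]
grip_width: 0.526
grasp_force: 46.8
```

```bash
python3 - <<'E'
from h import *
for i in range(3): c=save('wrist')
go(.493,.285,.065,93)
E
```

```text
xyz [0.0015, -0.0012, 0.1005] ang [-0.02, -0.03, -0.1] now [0.4943, 0.2836, 0.1655] t 22.95
```

>>> carry_out --motion '[{"xyz":[0.001,-0.001,0.02],"angular":[0,0,0]},{"xyz":[0.001,-0.001,0.05],"angular":[0,0,0]},{"xyz":[0.001,-0.001,0.075],"angular":[0,0,0]},{"xyz":[0.001,-0.001,0.09],"angular":[0,0,0]},{"xyz":[0.001,-0.001,0.1],"angular":[0,0,0]},{"xyz":[0.001,-0.001,0.104],"angular":[0,0,0]},{"xyz":[0.001,-0.001,0.104],"angular":[0,0,0]},{"xyz":[0.001,-0.001,0.104],"angular":[0,0,0]}]'

```text
clock: 23.75
position: [0.4928, 0.2865, 0.0628]
ee_rot: [0.688, 0.726, 0.001, -0.0]
ft_force: [-0.0, -0.2, -1.4]
grip_width: 0.526
grasp_force: 46.7
```

```bash
python3 - <<'E'
from h import *
for i in range(2): c=save('wrist')
go(.493,.285,.055,93)
E
```

```text
xyz [-0.0016, 0.0001, 0.0078] ang [0.07, -0.1, 0.04] now [0.4928, 0.2865, 0.0628] t 23.85
```

>>> carry_out --motion '[{"xyz":[-0.0015,0,0.002],"angular":[0,0,0]},{"xyz":[-0.0015,0,0.004],"angular":[0,0,0]},{"xyz":[-0.0015,0,0.005],"angular":[0,0,0]},{"xyz":[-0.0015,0,0.006],"angular":[0,0,0]}]'

```text
clock: 24.25
position: [0.4923, 0.2847, 0.0557]
ee_rot: [0.688, 0.726, 0.0, -0.0]
ft_force: [-0.0, 0.2, -2.0]
grip_width: 0.526
grasp_force: 46.7
```

>>> carry_out --motion '[{"xyz":[0,0,0.001],"angular":[0,0,0]},{"xyz":[0,0,0.0015],"angular":[0,0,0]}]'

```text
clock: 24.45
position: [0.4924, 0.2847, 0.055]
ee_rot: [0.688, 0.726, 0.0, -0.0]
ft_force: [-3.9, -3.6, 11.9]
grip_width: 0.528
grasp_force: 48.2
```

Contact came at the predicted height. I back off slightly, release, rise and look.

>>> carry_out --motion '[{"xyz":[0,0,-0.0007],"angular":[0,0,0]},{"xyz":[0,0,-0.0007],"angular":[0,0,0]}]'

```text
clock: 24.65
position: [0.4924, 0.2848, 0.0551]
ee_rot: [0.688, 0.726, 0.0, -0.0]
ft_force: [0.1, -0.1, -1.6]
grip_width: 0.527
grasp_force: 46.8
```

>>> carry_out --motion '[{"xyz":[0,0,0],"angular":[0,0,0]},{"xyz":[0,0,0],"angular":[0,0,0]},{"xyz":[0,0,0],"angular":[0,0,0]},{"xyz":[0,0,0],"angular":[0,0,0]},{"xyz":[0,0,-0.02],"angular":[0,0,0]},{"xyz":[0,0,-0.06],"angular":[0,0,0]},{"xyz":[0,0,-0.11],"angular":[0,0,0]},{"xyz":[-0.03,0,-0.15],"angular":[0,0,0]},{"xyz":[-0.08,0,-0.16],"angular":[0,0,0]},{"xyz":[-0.1,0,-0.16],"angular":[0,0,0]},{"xyz":[-0.1,0,-0.16],"angular":[0,0,0]},{"xyz":[-0.1,0,-0.16],"angular":[0,0,0]}]' --hand 0.8

```text
clock: 25.85
position: [0.4976, 0.1847, 0.215]
ee_rot: [0.688, 0.725, 0.0, -0.0]
ft_force: [-0.5, -0.1, 0.6]
grip_width: 0.801
grasp_force: 0.0
```

```bash
python3 - <<'E'
from h import *
c=save('wrist'); S=save('scene'); T=save('top')
cv2.imwrite('pics/end.png',np.hstack([c['img'][:,:,::-1][:300,150:400],cv2.resize(S['img'][190:290,330:430,::-1],(300,300),interpolation=2)]))
for k,z in (('red',.072),('yellow',.076)):
  for b in blobs(c['img'],k,40): print(k,b[:,0].mean(0),rect(c,b,z,True))
for t in blobs(T['img'],'red',15): print('top',rect(T,t,.072))
for t in blobs(T['img'],'blue',15): print('lid',rect(T,t,.008))
E
```

```text
red [434.05208333 175.54166667] (704.4, 199.9, 53.5, 20.4, 73.9)
red [421.66292135 169.29213483] (684.9, 205.6, 47.9, 17.8, 74.1)
red [252.89847716  73.64974619] (492.5, 286.3, 57.6, 38.0, -87.0)
yellow [257.23595506 116.7752809 ] (498.5, 244.5, 39.6, 5.8, 3.1)
yellow [257.7752809   30.25842697] (494.9, 328.1, 37.3, 6.0, 2.4)
lid (414.0, -281.9, 152.4, 75.2, -76.2)
```

View pics/end.png

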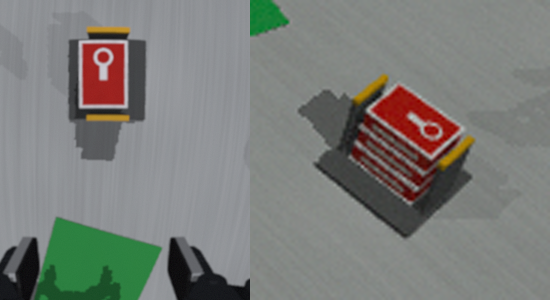

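The three tins stand in one square pile between the fences (wrist view (103,75), scene view (410,145)). The measured top tin is within 1 mm of the ones below, the lid is flat on the table, and the robot touches nothing.

```bash
python3 -c "
from workcell import *
print(hand_in())"
```

```text
the job is handed in; nothing more can be done
None
```

The job is done and handed in at about 26 s: the lid lies flat on the table beside the box, and the boxed tin (set down on the mat and retaken by its long sides) and the loose tin are stacked squarely on the stand's tin. No verdict came back.

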